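Seat the payment card and hold the clip open over its edge

TASK

Pick up the lantern's standing payment card and press its foot down firmly into the recess of the wooden block until it is fully home, flush with the block's top, and leave it standing there. Then squeeze the tails of the spring clip that is nipped on the grey bin's rim, lift it off wide open, and bring it down over the card's top edge, to one side of the card's thick wooden spine, so that a receipt could be slipped in. Finish while still holding the clip squeezed wide open there, upright with its jaws well astride the card edge but not touching the card; leave the other things on the trunk where they are.

Things in the scene. Friction and masses are not known exactly. Their poses are not given: they have to be found in the camera images.
- card_centre (a point): Centre of the loose standing payment card, half-way up its 80 mm height; z up. A wooden foot 110 x 36 x 20 mm (x, y, z) carries an upright white card 116 mm long (x), 4 mm thick (y), rising 60 mm above it. A wooden spine at its middle, 22 mm long (x), 10 mm thick (y), runs from foot to top edge: grip it there across y, from above. A half turn about z makes no difference.
- recess (a point): Centre of the recess's mouth, on the top face of a fixed wooden block 160 x 80 x 32 mm (x, y, z). The recess is 115 x 41 mm (x, y; 2.5 mm play each side of the card's foot) and 20 mm deep, with a 4 mm chamfer at the mouth; its long side is x. With the card fully home its centre stands 20 mm above this point.
- clip_pivot (a point): Pivot of the loose white spring clip: a steel barrel 12 mm thick, 26 mm long, along local x; z up. Two tails 26 mm wide (x) splay upward to 42 mm above the pivot: over their outer faces at the top 44 mm wide (y) at rest, 24 mm and parallel when squeezed. The jaws reach 38 mm below the pivot. It starts upright, nipping the bin's rim, which is 26 mm below the pivot.
- clip_open (a joint): Opening angle of each jaw of the clip (rad): 0 as it nips the 4 mm bin wall, 0.25 fully squeezed (hard stop). A spring shuts it: about 3 N on each tail begins to open it, about 9 N holds it fully open; a firmer grip just rests on the stop.
- holder: The fixed wooden block with the recess; origin at the centre of its underside, 32 mm high.
- card: The same payment card, 160 g, starting on the surface; origin at the centre of its underside.
- clip: The same clip, 65 g; origin on its pivot. Squeezing the tails together along y spreads the jaws (pads 24 mm wide in x, 10 mm high): fully squeezed they gape about 22 mm at the tips and 18 mm at the pads' upper ends, 28 mm below the pivot.
- bin: Fixed open grey plastic tilt-out bin, 150 x 110 x 85 mm (x, y, z), walls 4 mm; origin at the centre of its underside. The clip sits on the rim of its wall at local y = -53 mm, which runs along x.
- lantern: Blue solar lantern, 100 mm across, 188 mm high with its wire bail; origin under its centre. Leave alone.
- bottle: Glass bottle with twist cap, 66 mm across, 200 mm high; origin under its centre. Leave alone.
- plate: Steel plate, 190 mm across, 18 mm high; origin under its centre. Leave alone.
- comb: Yellow comb lying flat, 150 mm long (x), 5 mm high; origin under its middle. Leave alone.
- cup: Steel cup, 76 mm across, 85 mm high; origin under its centre. Leave alone.
- tin: Small round tin, 60 mm across, 45 mm high; origin under its centre. Leave alone.
- carton: Small cardboard box 55 x 36 x 18 mm; origin under its centre. Leave alone.
Mind the look-alikes: they are no part of the job. There is more than one size of the card; the job needs the largest. There is more than one size of the clip; the job needs the middle-sized.

How it is judged:
By the outcome, as a careful person would: the job done as asked, in the order asked, and still so for the second after the job is handed in, while the arm keeps its last pose, push and grip.
It also fails if it takes over 64 s, if anything falls off the work surface, if the arm or the gripper's body presses on something with over 40 N, if the wrist force passes 120 N, or if a joint passes its speed limit or range.

ROBOT

A 6-joint arm with a two-finger parallel gripper is mounted at the origin on the work surface. World frame = base frame: x ahead of the robot, y to its left, z up, the work surface at z = 0. Lengths are in m, angles in degrees, forces in N, time in s.
With the tool pointing down it reaches from about 0.3 to 0.75 m from the base axis. Payload 8.5 kg.
Tool frame: the origin (TCP) lies on the centre line of the jaws, within the pads' length; the fingertips stand 14 mm ahead of it and the grasp point (between the pads) lies 5 mm behind it; z points along the fingers, x is the direction in which the jaws open and shut, and the axes are right-handed (so a half turn about z gives the same grasp; the last joint's range is limited). The gripper opens to 85 mm and grips with 20 to 120 N. Pads are 22 mm wide; open, the fingers measure 114 mm over their backs; the gripper's body (76 mm by 85 mm) begins 54 mm behind the grasp point. The pads swing forward as they close: fully open they stand 13 mm farther back than shut.
Start: joints at [-85.674, 21.807, 74.336, -0, 83.858, -12.336], TCP at [0.158, -0.527, 0.245] pointing down, gripper open.
Joint ranges: [-178.18, 178.18], [-50.72, 133.34], [12.68, 142.11], [-81.47, 261.47], [9.98, 163.14], [-165.26, 165.26]. Speed limits (degrees/s): [136.94, 136.94, 180, 180, 180, 180].

INTERFACE

Orientations are given as a 3x3 rotation matrix whose columns are the frame's x, y, z axes.
In Python, from rig import * gives the robot as it stands.
- The arm moves only by the shell command python3 -m crank 'ROWS' [FORCE]. ROWS is JSON, one flat list of numbers, 7 for each row, row after row: the turn, a rotation vector about the world's x, y, z in rad, then the shift along the world's x, y, z in m, then the opening in per cent of the stroke, from 0 (shut) to 100 (fully open). A call has 1 to 20 rows; each row shifts and turns the commanded pose from where the row before left it; what a row does not reach is not made up. A row lasts 1/10 s, in which the tool goes at most 50 mm and 8.59 degrees, less where a joint would pass 70% of its speed; a pose out of reach is approached as far as the arm can. A call is refused whole if a number of a shift passes 0.05 or a number of a turn 0.15, either way. A call with a gripper value outside its range is refused whole. The fingers move at their own pace and stop on an object; FORCE is the grip in N (left out, the last holds). Time passes only in rows, so rows that do not move let the fingers close. It gives the time, the measured TCP pose, the force and the opening at its end, in the units of the state.
- observe(): the state, without advancing time (a new reading comes with each control period).
- get_image(name): name is "scene" or "top" or "wrist"; returns a dict with "frame" (384x512x3 uint8, red, green, blue), "fov_y" (degrees; the focal length in pixels is half the picture's height over the tangent of half this angle, whatever the lens; pixels are square), "cx", "cy" (the principal point, pixels), "world_to_cam" (4x4, takes a point from world to camera coordinates). Camera axes: x right, y up, looking along -z (the intrinsics and any distortion apply to the point x, -y, -z); pixel columns grow to the right and rows downward; lengths in m; the calibration is good to about 2 mm. A picture is of the moment at which its call begins. There is no depth.
- close_job(): hands the job in, once; it reports no verdict.
The state is a dict: "time_s": time; "q": joint angles; "qvel": joint speeds; "joint_efforts": joint torques, N m; "position": TCP position; "tool_rot": TCP orientation; "ft_force": force on the tool from outside, world axes, zero at the start; "wrist_torque": the same for the moment, N m; "grip_width": finger opening in m.
Only numpy, scipy, OpenCV 4.12 (cv2) and the standard library are available. Lean on these libraries where they do the work, as an engineer would, in place of code of your own. Each camera call takes 0.05 s, during which the arm holds its last target. There are 200 camera calls.

## Working session

There is one attempt and no reset: what is moved stays moved. The work goes in short steps, Python scripts to look and compute and a shell command to move; the robot and the scene stay as the last step left them, time stands still between calls to the robot, and variables do not carry over. Pictures are saved under pics/ and viewed, about 8 in all and at most 12, crops included, and the job is handed in when it is done.

```bash
mkdir -p pics; ls; cat > h.py <<'E'
from rig import *
import numpy as np, cv2
def cam(n):
    g=get_image(n); return g
def ray(g,u,v):
    H=g["frame"].shape[0]; f=H/2/np.tan(np.radians(g["fov_y"])/2)
    M=np.array(g["world_to_cam"]); R=M[:3,:3]; o=-R.T@M[:3,3]
    p=np.array([[[u,v]]],float)
    K=np.array([[f,0,g["cx"]],[0,f,g["cy"]],[0,0,1]])
    d=g.get("dist"); 
    x,y=cv2.undistortPoints(p,K,np.array(d,float) if d is not None else None)[0,0]
    d=R.T@np.array([x,-y,-1.]); return o,d/np.linalg.norm(d)
def onz(g,u,v,z):
    o,d=ray(g,u,v); return o+d*(z-o[2])/d[2]
def proj(g,P):
    H=g["frame"].shape[0]; f=H/2/np.tan(np.radians(g["fov_y"])/2)
    M=np.array(g["world_to_cam"]); c=M[:3,:3]@np.array(P)+M[:3,3]
    return g["cx"]+f*c[0]/-c[2], g["cy"]-f*c[1]/-c[2]
def tri(rs):
    A=np.zeros((3,3));b=np.zeros(3)
    for o,d in rs:
        Q=np.eye(3)-np.outer(d,d);A+=Q;b+=Q@o
    return np.linalg.solve(A,b)
def save(g,n,crop=None,s=1):
    im=g["frame"][:,:,::-1]
    if crop: im=im[crop[1]:crop[3],crop[0]:crop[2]]
    cv2.imwrite("pics/"+n,cv2.resize(im,None,fx=s,fy=s,interpolation=cv2.INTER_CUBIC))
E
python3 - <<'E'
from h import *
import pickle
ims=[]
for n in("scene","top","wrist"):
    g=cam(n);pickle.dump(g,open(n+"0.pkl","wb"));print(n,{k:(v if k!="frame" else v.shape) for k,v in g.items()})
    ims.append(g["frame"][:,:,::-1])
cv2.imwrite("pics/a.png",cv2.resize(ims[1],(800,600),interpolation=cv2.INTER_CUBIC))
cv2.imwrite("pics/b.png",cv2.resize(ims[0],(800,600),interpolation=cv2.INTER_CUBIC))
print(observe())
E
```

```text
pics
scene {'frame': (384, 512, 3), 'fov_y': 57.132506542850585, 'cx': 263.1293706449604, 'cy': 195.04192805224284, 'world_to_cam': array([[ 0.70931763,  0.70459586,  0.02032667, -0.40172714],
       [-0.39929786,  0.37787562,  0.83532702,  0.1564692 ],
       [ 0.58088701, -0.60062857,  0.54937746, -1.37742043],
       [ 0.        ,  0.        ,  0.        ,  1.        ]])}
top {'frame': (384, 512, 3), 'fov_y': 42.60539519642592, 'cx': 248.22247139178023, 'cy': 193.3534822085188, 'world_to_cam': array([[-1.39984141e-03, -9.99826202e-01, -1.85905103e-02,
         2.20681902e-02],
       [ 9.97898257e-01, -2.60104975e-03,  6.47480018e-02,
        -5.46756857e-01],
       [-6.47851036e-02, -1.84608009e-02,  9.97728465e-01,
        -1.66438757e+00],
       [ 0.00000000e+00,  0.00000000e+00,  0.00000000e+00,
         1.00000000e+00]])}
wrist {'frame': (384, 512, 3), 'fov_y': 66.89867018007973, 'cx': 255.92785598591865, 'cy': 192.1806524477898, 'world_to_cam': array([[ 0.28622999, -0.95815915, -0.0018556 , -0.54983353],
       [ 0.90772223,  0.27178206, -0.31964804,  0.04156402],
       [
[... 205 characters left out ...]
48e-05,
        8.38581477e+01, -1.23364845e+01]), 'qvel': array([-0.01572343, -0.08383826, -0.09580693,  0.01319501,  0.02387739,
       -0.02813332]), 'joint_efforts': array([ 6.95067356e-04, -4.48627317e+01, -2.31346339e+01, -2.43791283e-04,
        3.74231851e-03,  1.47411538e-05]), 'position': array([ 0.15767464, -0.52671633,  0.24486971]), 'tool_rot': array([[ 2.86724210e-01, -9.58013163e-01, -8.21127108e-05],
       [-9.58012593e-01, -2.86724131e-01,  1.06992176e-03],
       [-1.04854283e-03, -2.28107461e-04, -9.99999424e-01]]), 'ft_force': array([ 0.14895097,  0.47473884, -0.13298471]), 'wrist_torque': array([-0.00244918, -0.01326389,  0.02260784]), 'grip_width': 0.08517529403384001}
```

View pics/a.png

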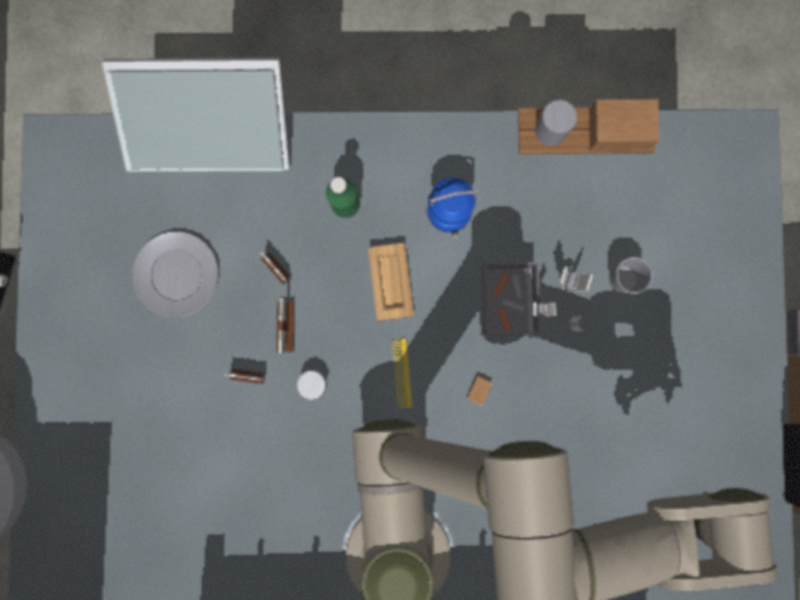

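View pics/b.png

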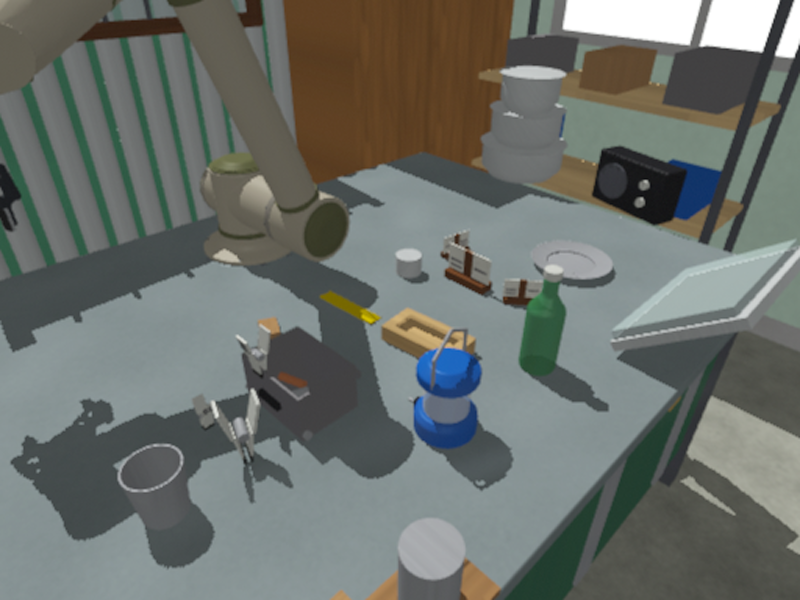

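The top view shows the large card at about (286,325), the block at (391,281), and the bin at (510,300) with the clip on its right wall at (544,309). The look-alike cards are at (275,265) and (246,375); the look-alike clips are at (575,280) and (575,323). The scene view agrees.

```bash
python3 - <<'E'
from h import *
import pickle
g=pickle.load(open("top0.pkl","rb"));s=.64
for n,u,v,z in[("card foot top end",286,298,.05),("card bot",287,352,.02),("card mid",286,325,.08),("blk",391,281,.032),("blk top edge L",371,247,.032),("blkbotL",378,320,.032),("clip",544,309,.1),("binTL",484,266,.085),("binBR",534,334,.085),("binTR",534,265,.085)]:
    print(n,onz(g,u*s,v*s,z).round(3))
w=pickle.load(open("wrist0.pkl","rb"));M=w["world_to_cam"];R=M[:3,:3];o=-R.T@M[:3,3]
T=observe();print("cam in tool",(T["tool_rot"].T@(o-T["position"])).round(3));print((T["tool_rot"].T@R.T).round(3))
for n,c in(("top0",(160,140,380,270)),("scene0",(100,120,360,320))):
    save(pickle.load(open(n+".pkl","rb")),n+"c.png",c,3)
E
```

```text
card foot top end [0.554 0.239 0.05 ]
card bot [0.438 0.241 0.02 ]
card mid [0.495 0.235 0.08 ]
blk [0.592 0.014 0.032]
blk top edge L [0.666 0.057 0.032]
blkbotL [0.507 0.042 0.032]
clip [ 0.526 -0.304  0.1  ]
binTL [ 0.618 -0.182  0.085]
binBR [ 0.475 -0.285  0.085]
binTR [ 0.62  -0.287  0.085]
cam in tool [ 0.001 -0.082 -0.129]
[[ 1.     0.     0.001]
 [ 0.001 -0.947 -0.32 ]
 [ 0.001  0.32  -0.947]]
```

View pics/top0c.png

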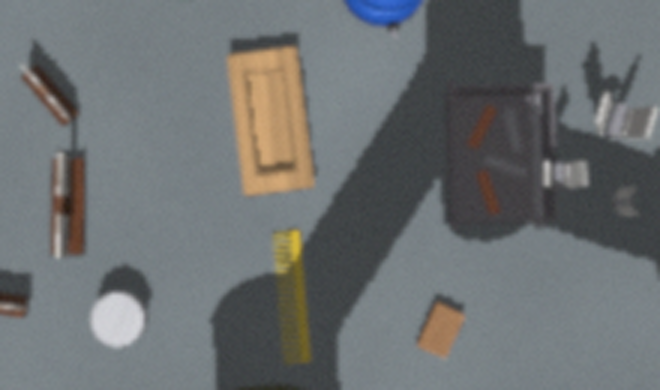

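```bash
python3 -m crank '[0,0,-0.03,0.04,0.025,0.006,100, 0,0,-0.03,0.04,0.025,0.006,100, 0,0,-0.03,0.04,0.025,0.006,100, 0,0,-0.03,0.04,0.025,0.006,100, 0,0,-0.03,0.04,0.025,0.006,100, 0,0,-0.03,0.04,0.025,0.006,100, 0,0,-0.03,0.04,0.025,0.006,100, 0,0,-0.03,0.04,0.025,0.006,100, 0,0,-0.05,0.02,0.02,0.006,100, 0,0,0,0,0,0,100,0,0,0,0,0,0,100]'
cat > snap.py <<'E'
from h import *
import pickle,sys
g=cam("wrist");pickle.dump(g,open(sys.argv[1]+".pkl","wb"));save(g,sys.argv[1]+".png",None,1.5)
E
python3 snap.py clip1
```

```text
time_s: 1.25
position: [0.4977, -0.3067, 0.2989]
tool_rot: [[0.002, -1.0, -0.001], [-1.0, -0.002, 0.0], [-0.0, 0.001, -1.0]]
ft_force: [-1.2, -0.3, -0.7]
grip_width: 0.0855
```

View pics/clip1.png

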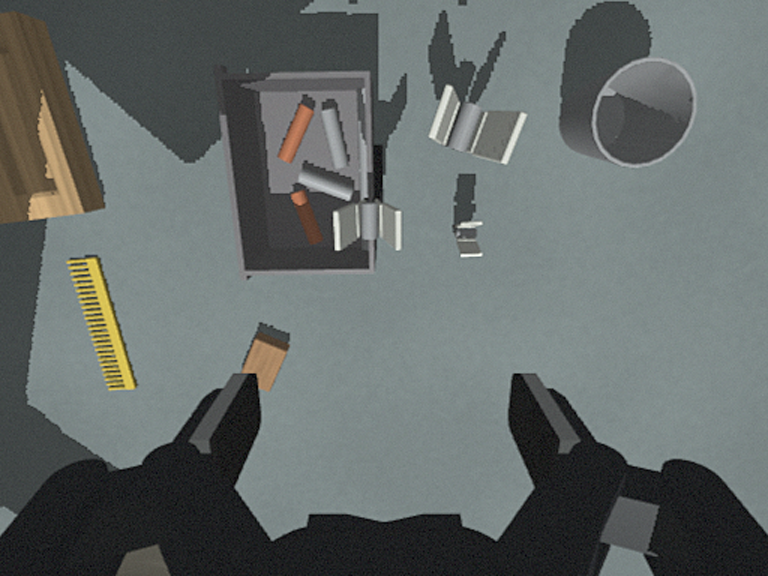

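Wrist view: the bin, with its clip at tail tops (335,228) and (402,228) and its barrel at (370,220). The look-alike clips are to its right. I'll collect more views on the way to the card.

```bash
python3 -m crank '[0,0,0,0,0.04,0,100,0,0,0,0,0.04,0,100,0,0,0,0,0.04,0,100,0,0,0,0,0,0,100,0,0,0,0,0,0,100]'; python3 snap.py clip2
python3 -m crank '[0,0,0,0,0.04,0,100,0,0,0,0,0.04,0,100,0,0,0,0,0.04,0,100,0,0,0,0,0,0,100,0,0,0,0,0,0,100]'; python3 snap.py blk1
python3 -m crank '[0,0,0,0,0.04,0,100,0,0,0,0,0.04,0,100,0,0,0,0,0.04,0,100,0,0,0,0,0,0,100,0,0,0,0,0,0,100]'; python3 snap.py blk2
python3 -m crank '[0,0,0,-0.02,0.04,0,100,0,0,0,-0.02,0.04,0,100,0,0,0,0,0.03,0,100,0,0,0,0,0,0,100,0,0,0,0,0,0,100]'; python3 snap.py card1
python3 -m crank '[0,0,0,0,0.04,0,100,0,0,0,0,0.04,0,100,0,0,0,0,0,0,100,0,0,0,0,0,0,100]'; python3 snap.py card2
python3 - <<'E'
from h import *
import pickle
L=[pickle.load(open(n+".pkl","rb"))["frame"] for n in("clip2","blk1","blk2","card1")]
a=np.vstack([np.hstack(L[:2]),np.hstack(L[2:])])[:,:,::-1]
cv2.imwrite("pics/mos.png",cv2.resize(a,(800,600),interpolation=cv2.INTER_AREA))
E
```

```text
time_s: 1.8
position: [0.4971, -0.1873, 0.2994]
tool_rot: [[0.001, -1.0, -0.0], [-1.0, -0.001, -0.0], [0.0, 0.0, -1.0]]
ft_force: [-0.5, 0.2, 0.4]
grip_width: 0.0854
time_s: 2.35
position: [0.4978, -0.0678, 0.2992]
tool_rot: [[0.0, -1.0, -0.0], [-1.0, -0.0, -0.0], [0.0, 0.0, -1.0]]
ft_force: [0.1, 0.0, -0.1]
grip_width: 0.0852
time_s: 2.9
position: [0.4981, 0.052, 0.2991]
tool_rot: [[0.0, -1.0, -0.0], [-1.0, -0.0, -0.0], [0.0, 0.0, -1.0]]
ft_force: [-0.0, -1.0, -1.0]
grip_width: 0.0855
time_s: 3.45
position: [0.4583, 0.1619, 0.2992]
tool_rot: [[-0.0, -1.0, -0.0], [-1.0, 0.0, -0.001], [0.001, 0.0, -1.0]]
ft_force: [-0.2, -0.2, 0.1]
grip_width: 0.0852
time_s: 3.9
position: [0.4583, 0.2421, 0.299]
tool_rot: [[0.0, -1.0, -0.0], [-1.0, -0.0, -0.001], [0.001, 0.0, -1.0]]
ft_force: [0.3, 0.2, -0.2]
grip_width: 0.0854
```

View pics/mos.png

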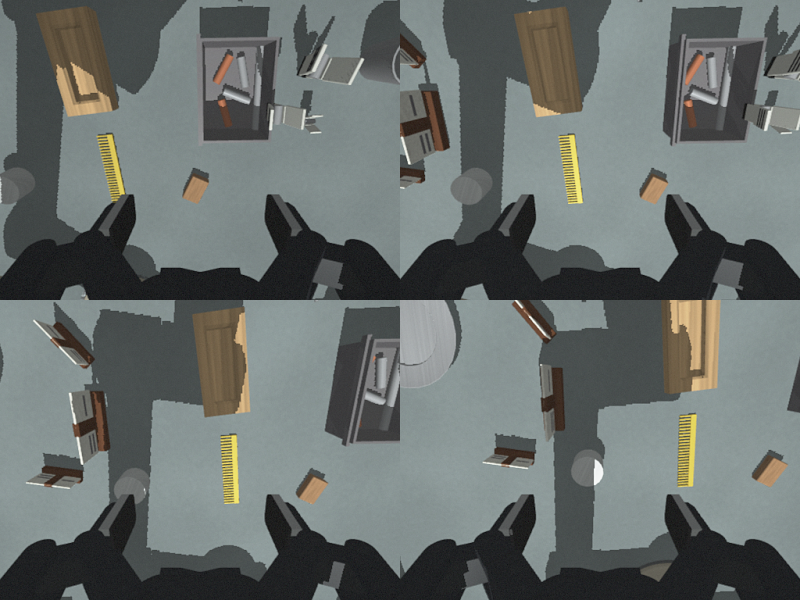

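```bash
python3 - <<'E'
from h import *
import pickle
def cr(n,c,s=4):
    f=pickle.load(open(n+".pkl","rb"))["frame"][c[1]:c[3],c[0]:c[2],::-1];return cv2.resize(f,None,fx=s,fy=s,interpolation=cv2.INTER_CUBIC)
g=pickle.load(open("card2.pkl","rb"))
u,v=proj(g,(.495,.235,.08));u=int(u);v=int(v);print(u,v)
a=cr("card1",(160,70,260,190)); b=cr("card2",(u-50,v-60,u+50,v+60))
cv2.imwrite("pics/cc.png",np.hstack([a,b]))
E
```

```text
261 134
```

View pics/cc.png

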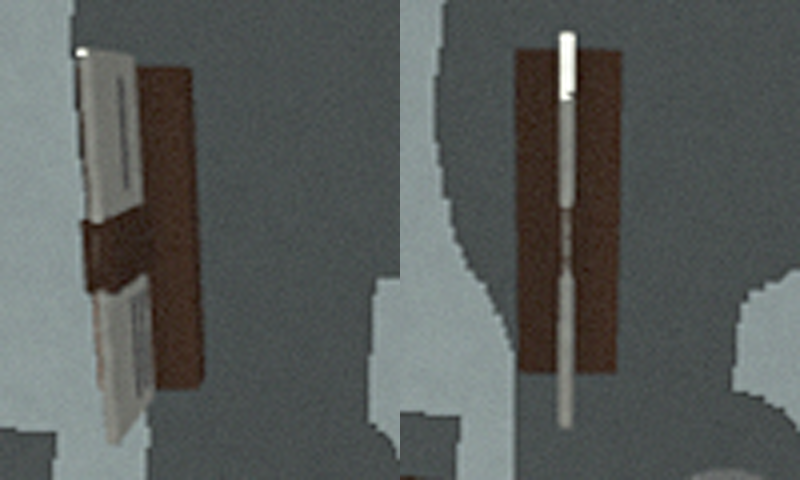

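```bash
python3 - <<'E'
from h import *
import pickle
P=lambda n:pickle.load(open(n+".pkl","rb"))
c1,c2=P("card1"),P("card2")
A=tri([ray(c1,160+80/4,70+48/4),ray(c2,211+167/4,74+32/4)])
B=tri([ray(c1,160+111/4,70+442/4),ray(c2,211+166/4,74+430/4)])
print("top ends",A.round(4),B.round(4),np.linalg.norm(A-B))
for p in((567,32),(566,430),(567,240)): print(onz(c2,211+(p[0]-400)/4,74+p[1]/4,.08).round(4))
for p in((516,48),(622,48),(617,373),(516,373)): print("foot",onz(c2,211+(p[0]-400)/4,74+p[1]/4,.02).round(4))
# block masks
for n in("blk1","blk2","card1","clip2"):
    g=P(n);h=cv2.cvtColor(g["frame"],cv2.COLOR_RGB2HSV)
    m=cv2.inRange(h,(8,60,50),(24,255,255))
    cs,_=cv2.findContours(m,cv2.RETR_EXTERNAL,cv2.CHAIN_APPROX_NONE)
    c=max(cs,key=cv2.contourArea);hu=cv2.convexHull(c)
    ap=cv2.approxPolyDP(hu,3,True)[:,0]
    print(n,cv2.contourArea(c));[print("   ",p,onz(g,*p,.032).round(3),onz(g,*p,0).round(3)) for p in ap]
E
```

```text
top ends [0.5532 0.245  0.0857] [0.4387 0.2458 0.0829] 0.11454560085250504
[0.5533 0.2451 0.08  ]
[0.4371 0.2458 0.08  ]
[0.4958 0.2453 0.08  ]
foot [0.5506 0.2625 0.02  ]
foot [0.5506 0.2276 0.02  ]
foot [0.4406 0.2281 0.02  ]
foot [0.4407 0.2645 0.02  ]
blk1 8494.5
    [211   9] [ 0.676 -0.015  0.032] [ 0.683 -0.011  0.   ]
    [232 140] [ 0.521 -0.036  0.032] [ 0.516 -0.033  0.   ]
    [174 149] [0.509 0.044 0.032] [0.503 0.053 0.   ]
    [146  18] [0.666 0.063 0.032] [0.673 0.074 0.   ]
blk2 8203.0
    [312   9] [ 0.676 -0.015  0.032] [ 0.684 -0.02  -0.   ]
    [319 142] [ 0.519 -0.034  0.032] [ 0.514 -0.041  0.   ]
    [262 149] [0.509 0.043 0.032] [0.503 0.043 0.   ]
    [246  19] [0.666 0.063 0.032] [0.672 0.064 0.   ]
card1 8118.5
    [409   0] [ 0.645 -0.019  0.032] [ 0.654 -0.033  0.   ]
    [405 111] [ 0.519 -0.035  0.032] [ 0.518 -0.05   0.   ]
    [339 118] [0.51  0.051 0.032] [0.508 0.042 0.   ]
    [335   0] [0.645 0.068 0.032] [0.654 0.061 0.   ]
clip2 9442.0
    [110   8] [ 0.676 -0.015  0.032] [ 0.684 -0.001  0.   ]
    [122  15] [ 0.669 -0.028  0.032] [ 0.676 -0.015  0.   ]
    [150 138] [ 0.523 -0.044  0.032] [ 0.519 -0.033  0.   ]
    [ 87 148] [0.509 0.043 0.032] [0.504 0.062 0.   ]
    [46 18] [0.666 0.063 0.032] [0.673 0.084 0.   ]
```

Card views: the big card is alone between the two smaller ones, with its spine at about (0.496, 0.245) and its top near z=0.08. It lies along x. The block is centred at (0.593, 0.014), yawed +7.2°. Now I'll grasp the card.

```bash
python3 -m crank '[0,0,0,0.02,0.002,-0.02,70,0,0,0,0.018,0.001,-0.04,60,0,0,0,0,0,-0.045,60,0,0,0,0,0,-0.045,60,0,0,0,0,0,-0.045,60,0,0,0,0,0,-0.03,60,0,0,0,0,0,-0.022,60,0,0,0,0,0,0,60,0,0,0,0,0,0,0,0,0,0,0,0,0,0,0,0,0,0,0,0,0,0,0,0,0,0,0,0,0,0,0,0,0,0,0,0,0,0,0,0,0,0]' 70
```

```text
time_s: 5.35
position: [0.4964, 0.246, 0.0537]
tool_rot: [[0.001, -1.0, 0.003], [-1.0, -0.001, 0.0], [-0.0, -0.003, -1.0]]
ft_force: [-0.2, -2.2, 6.4]
grip_width: 0.0088
```

```bash
python3 - <<'E'
from h import *
import pickle
def cr(n,c,s=4):
    f=pickle.load(open(n+".pkl","rb"))["frame"][c[1]:c[3],c[0]:c[2],::-1];return cv2.resize(f,None,fx=s,fy=s,interpolation=cv2.INTER_CUBIC)
cv2.imwrite("pics/bb.png",np.hstack([cr("blk2",(235,0,335,150)),cr("blk1",(140,0,240,150))]))
E
```

```text
(no output)
```

View pics/bb.png

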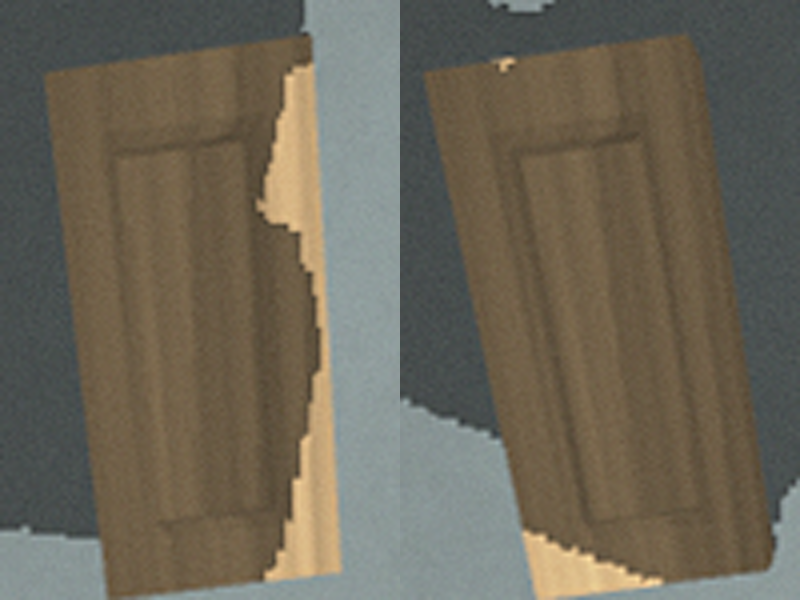

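```bash
python3 - <<'E'
from h import *
import pickle
P=lambda n:pickle.load(open(n+".pkl","rb"))
for n,o,q in(("blk2",235,[(114,153),(242,141),(272,508),(160,522)]),("blk1",140-100,[(520,152),(638,140),(698,508),(592,522)])):
    p=np.array([onz(P(n),o+x/4,y/4,.012) for x,y in q]);print(p.round(4),p.mean(0).round(4))
E
python3 -m crank '[0,0,0,0,0,0.02,0,0,0,0,0,0,0.03,0,0,0,0,0,0,0.03,0,0,0,0,0,0,0.03,0,0,0,0,0,0,0,0]'
```

```text
[[ 0.6482  0.0418  0.012 ]
 [ 0.6516  0.0009  0.012 ]
 [ 0.5366 -0.0146  0.012 ]
 [ 0.5317  0.0246  0.012 ]] [0.592  0.0132 0.012 ]
[[ 0.6482  0.0418  0.012 ]
 [ 0.6516  0.0038  0.012 ]
 [ 0.5363 -0.0101  0.012 ]
 [ 0.5315  0.0275  0.012 ]] [0.5919 0.0157 0.012 ]
time_s: 5.85
position: [0.4971, 0.2467, 0.1665]
tool_rot: [[0.001, -1.0, 0.008], [-1.0, -0.001, 0.002], [-0.002, -0.008, -1.0]]
ft_force: [0.9, 0.3, -1.7]
grip_width: 0.0093
```

```bash
python3 -m crank '[0,0,0.016,0.012,-0.029,0,0,0,0,0.016,0.012,-0.029,0,0,0,0,0.016,0.012,-0.029,0,0,0,0,0.016,0.012,-0.029,0,0,0,0,0.016,0.012,-0.029,0,0,0,0,0.016,0.012,-0.029,0,0,0,0,0.016,0.012,-0.029,0,0,0,0,0.016,0.012,-0.029,0,0,0,0,0,0,0,-0.03,0,0,0,0,0,0,-0.02,0,0,0,0,0,0,-0.015,0,0,0,0,0,0,0,0,0,0,0,0,0,0,0]'; python3 snap.py hov; python3 -c "
from h import *;g=cam('scene');save(g,'hs.png',(200,180,330,250),6)"
```

```text
time_s: 7.15
position: [0.5916, 0.0142, 0.0973]
tool_rot: [[0.129, -0.992, -0.001], [-0.992, -0.129, 0.0], [-0.0, 0.001, -1.0]]
ft_force: [0.1, 0.4, -1.6]
grip_width: 0.0093
```

View pics/hov.png

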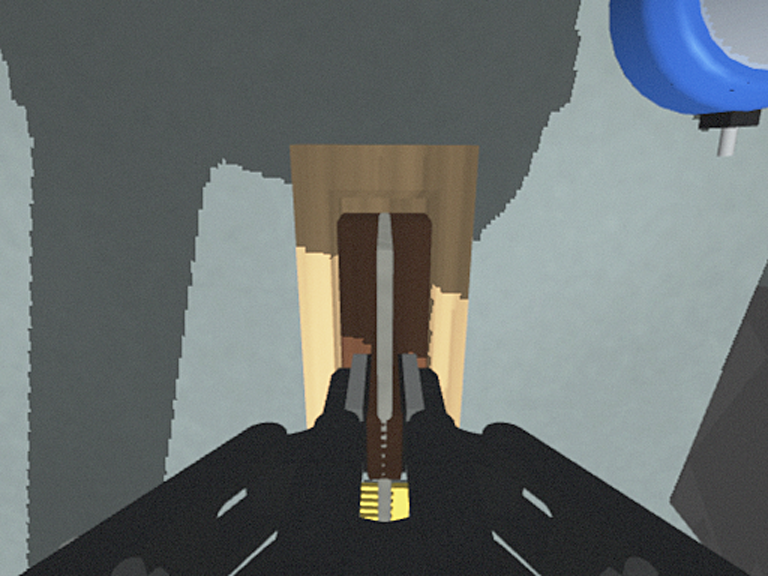

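Hover view: the foot (columns 337–431) is centred over the block (298–474), and the yaw matches. Next is a check in x, then down.

```bash
python3 - <<'E'
from h import *
import pickle
g=pickle.load(open("hov.pkl","rb"))
print("foot far",onz(g,384/1.5,214/1.5,.0636),"blk far",onz(g,384/1.5,145/1.5,.032),"mouth L/R far z.032",onz(g,331/1.5,190/1.5,.032),onz(g,427/1.5,190/1.5,.032))
for z,c in((.032,(297,473,250)),): print([onz(g,u/1.5,c[2]/1.5,z).round(4) for u in c[:2]])
print([onz(g,u/1.5,250/1.5,.0636).round(4) for u in(337,432)])
E
python3 -m crank '[0,0,0,0,0,-0.01,0,0,0,0,0,0,-0.01,0,0,0,0,0,0,-0.006,0,0,0,0,0,0,-0.006,0,0,0,0,0,0,-0.006,0,0,0,0,0,0,0,0]' 80
```

```text
foot far [0.6478322  0.02090522 0.0636    ] blk far [0.67175307 0.02400979 0.032     ] mouth L/R far z.032 [0.65026472 0.04457947 0.032     ] [0.65563838 0.00298895 0.032     ]
[array([0.6215, 0.0576, 0.032 ]), array([ 0.6318, -0.0221,  0.032 ])]
[array([0.6319, 0.037 , 0.0636]), array([0.6366, 0.0009, 0.0636])]
time_s: 7.85
position: [0.5914, 0.0142, 0.0656]
tool_rot: [[0.129, -0.992, 0.003], [-0.992, -0.129, -0.001], [0.002, -0.003, -1.0]]
ft_force: [-24.3, 1.1, 55.3]
grip_width: 0.0089
```

```bash
python3 -m crank '[0,0,0,-0.001,0,0.002,0,0,0,0,0,0,0,0,0,0,0,0,0,0,0]'; python3 snap.py home; python3 - <<'E'
from h import *
g=cam('scene');u,v=map(int,proj(g,(.592,.014,.05)));
a=g["frame"][v-45:v+45,u-55:u+55,::-1]; import pickle; pickle.dump(g,open("home_s.pkl","wb"))
w=pickle.load(open("home.pkl","rb"))["frame"][60:320,150:360,::-1]
a=cv2.resize(a,None,fx=4,fy=4,interpolation=cv2.INTER_CUBIC);w=cv2.resize(w,(int(210*360/260),360))
cv2.imwrite("pics/home2.png",np.hstack([a,w]));print(u,v)
E
```

```text
time_s: 8.15
position: [0.5913, 0.0143, 0.0657]
tool_rot: [[0.129, -0.992, 0.004], [-0.992, -0.129, -0.001], [0.001, -0.004, -1.0]]
ft_force: [-12.2, 1.8, 37.3]
grip_width: 0.0091
273 206
```

View pics/home2.png

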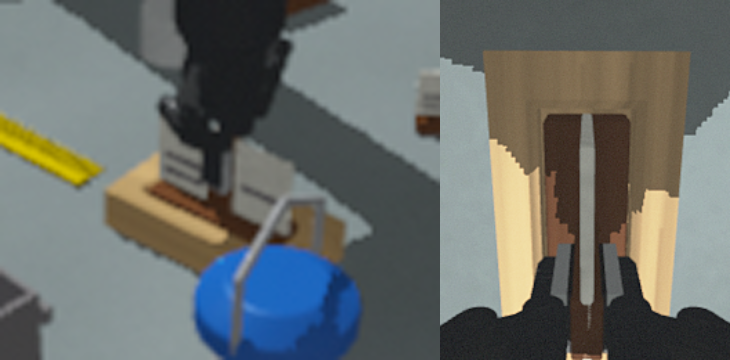

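```bash
python3 -m crank '[0,0,0,-0.001,0,0.0035,0,0,0,0,0,0,0,0,0,0,0,0,0,0,40,0,0,0,0,0,0,40,0,0,0,0,0,0,40,0,0,0,0,0,0,50]' 60; python3 -m crank '[0,0,0,0,0,0.02,50,0,0,0,0,0,0.03,50,0,0,0,0,0,0.045,50,0,0,0,0,0,0.045,50,0,0,0,0,0,0.045,50,0,0,0,0,0,0,50,0,0,0,0,0,0,50]'; python3 snap.py rel1
python3 -m crank '[0,0,0,0,-0.04,0.02,50,0,0,0,0,-0.04,0.02,50,0,0,0,0,0,0,50,0,0,0,0,0,0,50]';  python3 snap.py rel2
python3 - <<'E'
from h import *
import pickle
L=[]
for n in("rel1","rel2"):
    g=pickle.load(open(n+".pkl","rb"));u,v=map(int,proj(g,(.592,.014,.05)));print(n,u,v)
    u=max(50,min(462,u)); v=max(75,v)
    L.append(cv2.resize(g["frame"][v-75:v+75,u-50:u+50,::-1],None,fx=4,fy=4,interpolation=cv2.INTER_CUBIC)); print(u-50,v-75)
cv2.imwrite("pics/rel.png",np.hstack(L))
E
```

```text
time_s: 8.85
position: [0.5895, 0.0141, 0.0644]
tool_rot: [[0.128, -0.992, -0.001], [-0.992, -0.128, 0.0], [-0.0, 0.001, -1.0]]
ft_force: [0.1, 0.0, 0.3]
grip_width: 0.0422
time_s: 9.55
position: [0.5897, 0.0141, 0.2501]
tool_rot: [[0.128, -0.992, 0.001], [-0.992, -0.128, -0.0], [0.0, -0.001, -1.0]]
ft_force: [0.8, -0.3, -1.0]
grip_width: 0.0428
time_s: 10.0
position: [0.5894, -0.0664, 0.2881]
tool_rot: [[0.127, -0.992, -0.003], [-0.992, -0.127, 0.001], [-0.001, 0.002, -1.0]]
ft_force: [-0.1, 0.4, -0.4]
grip_width: 0.0431
rel1 255 166
205 91
rel2 193 151
143 76
```

View pics/rel.png

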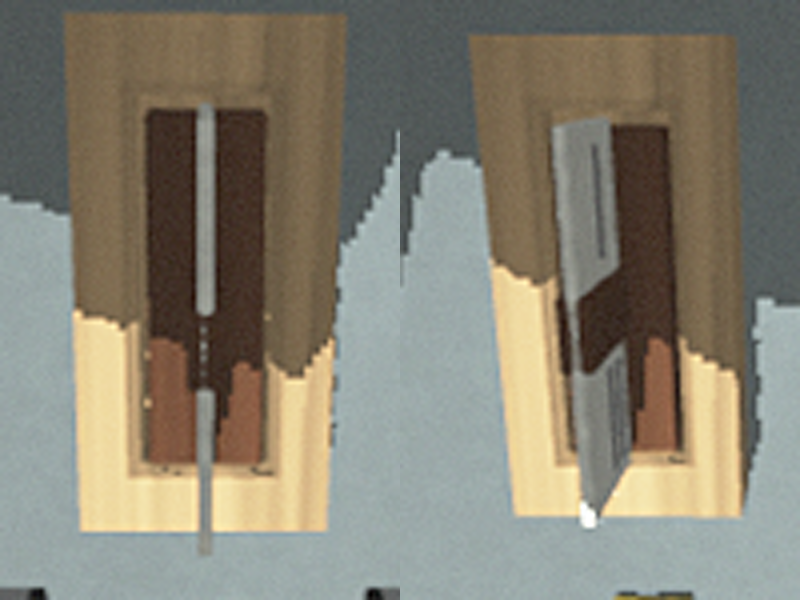

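Released: the card stands upright in the recess, and the foot fills it in both views. I'll triangulate the heights and the clip.

```bash
python3 - <<'E'
from h import *
import pickle
P=lambda n:pickle.load(open(n+".pkl","rb"))
a,b=P("rel1"),P("rel2")
A=lambda x,y:ray(a,205+x/4,91+y/4)
B=lambda x,y:ray(b,143+(x-400)/4,76+y/4)
for n,p,q in(("topfar",(206,103),(557,123)),("topnear",(205,556),(589,524)),("footFR",(265,110),(668,126)),("footNR",(265,463),(680,451)),("blkFR",(346,14),(737,36)),("blkNR",(330,532),(742,516)),("blkFL",(65,14),(470,36)),("blkNL",(81,532),(514,516))):
    r,s=A(*p),B(*q);X=tri([r,s]);print(n,X.round(4))
for p in((206,103),(205,556)):print("top@.092",onz(a,205+p[0]/4,91+p[1]/4,.092).round(4))
# clip candidates
for n in("clip1","clip2","rel2"):
    g=P(n);u,v=proj(g,(.526,-.29,.12));print(n,u,v)
    h=cv2.cvtColor(g["frame"],cv2.COLOR_RGB2HSV);m=cv2.inRange(h,(0,0,170),(179,60,255))
    cs,_=cv2.findContours(m,cv2.RETR_EXTERNAL,cv2.CHAIN_APPROX_NONE)
    for c in cs:
        r=cv2.minAreaRect(c)
        if cv2.contourArea(c)>15 and abs(r[0][0]-u)<90 and abs(r[0][1]-v)<70:print("  ",np.round(r[0],1),np.round(r[1],1),round(r[2]),cv2.contourArea(c))
L=[]
for n,c in(("clip1",(205,120,285,180)),("clip2",(330,115,410,175))):
    L.append(cv2.resize(P(n)["frame"][c[1]:c[3],c[0]:c[2],::-1],None,fx=5,fy=5,interpolation=cv2.INTER_CUBIC))
cv2.imwrite("pics/cl.png",np.hstack(L))
E
```

```text
topfar [0.6494 0.021  0.0909]
topnear [0.533  0.0058 0.0927]
footFR [0.646  0.0022 0.0165]
footNR [ 0.5392 -0.0127  0.0336]
blkFR [ 0.6766 -0.0177  0.0153]
blkNR [ 0.5193 -0.0365  0.0369]
blkFL [0.6661 0.0631 0.0317]
blkNL [0.5085 0.0432 0.0356]
top@.092 [0.6512 0.021  0.092 ]
top@.092 [0.5323 0.0059 0.092 ]
clip1 239.9138077191896 147.59211548179272
   [314. 170.] [ 2. 14.] 90 16.0
   [313.  149.5] [ 3. 16.] 90 30.0
   [265.  153.5] [25.  4.] 90 52.0
   [224.1 153.5] [25.1  3.7] 86 70.0
   [253.5 147. ] [20.  1.] 90 18.5
   [215.7 124.7] [36.1  4.2] 20 113.0
   [318.8  87.9] [ 1.5 27.9] 21 18.5
   [300.5  81.7] [ 1.6 28.8] 19 20.5
clip2 351.9114948920071 147.13072267141004
   [404.5 149.5] [ 3. 17.] 90 22.5
   [347.  153.5] [ 4.1 25.3] 5 78.0
   [389.9 152.8] [ 7.6 25.5] 8 65.5
   [363.6 147. ] [ 1.9 20.2] 6 18.0
   [302.2 124.8] [35.1  4.4] 21 117.0
   [417.3  87.9] [ 1.3 29.1] 27 16.5
rel2 440.3784808990159 251.76529260756433
   [474.5 243. ] [ 2. 17.] 90 24.0
   [450.5 247.7] [ 2.5 11.7] 18 17.5
   [444.6 245.2] [6.5 7.8] 22 30.5
   [465.1 227.8] [27.3 23.2] 83 105.0
   [442.1 218.2] [ 8.2 27.7] 23 50.0
   [377.  204.5] [31.8  6.3] 27 167.5
   [447.5 198.5] [ 5.4 10.6] 16 15.5
   [421.5 281.5] [179. 203.] 0 9050.0
   [404.3 197.5] [ 6.  40.9] 16 183.0
```

View pics/cl.png

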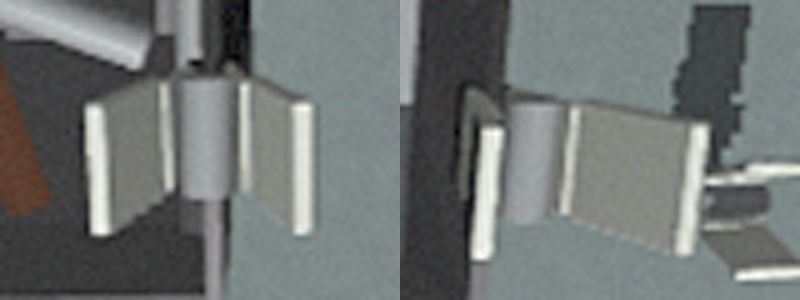

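Crops: clip tail tops are at (96,168) and (303,168) in the clip1 crop, and (486,193) and (693,188) in the clip2 crop. The barrel sits between them and the clip is about aligned with world x.

```bash
python3 - <<'E'
from h import *
import pickle
P=lambda n:pickle.load(open(n+".pkl","rb"))
a,b=P("clip1"),P("clip2")
A=lambda x,y:ray(a,205+x/5,120+y/5)
B=lambda x,y:ray(b,330+(x-400)/5,115+y/5)
for n,p,q in(("L",(96,168),(486,193)),("R",(303,168),(693,188)),("Lf",(95,104),(490,125)),("Ln",(103,234),(482,260)),("Rf",(303,102),(700,123)),("Rn",(303,234),(687,252)),("barrel",(206,140),(530,160))):
    print(n,tri([A(*p),B(*q)]).round(4), onz(a,205+p[0]/5,120+p[1]/5,.151 if n!="barrel" else .117).round(4),onz(b,330+(q[0]-400)/5,115+q[1]/5,.151 if n!="barrel" else .117).round(4))
E
```

```text
L [ 0.5251 -0.2763  0.1494] [ 0.5256 -0.2765  0.151 ] [ 0.5251 -0.2758  0.151 ]
R [ 0.5256 -0.3164  0.1494] [ 0.5257 -0.3163  0.151 ] [ 0.5261 -0.3156  0.151 ]
Lf [ 0.5375 -0.2764  0.1477] [ 0.5379 -0.2767  0.151 ] [ 0.5382 -0.2753  0.151 ]
Ln [ 0.5116 -0.2772  0.1485] [ 0.5126 -0.2774  0.151 ] [ 0.5119 -0.2764  0.151 ]
Rf [ 0.5381 -0.3163  0.1485] [ 0.5384 -0.3162  0.151 ] [ 0.5386 -0.3151  0.151 ]
Rn [ 0.513  -0.3165  0.1506] [ 0.5127 -0.3165  0.151 ] [ 0.5135 -0.3163  0.151 ]
barrel [ 0.5248 -0.2965  0.1139] [ 0.525  -0.2966  0.117 ] [ 0.5256 -0.2954  0.117 ]
```

```bash
python3 -m crank '[0,0,-0.019,-0.0107,-0.038,0,72,0,0,-0.019,-0.0107,-0.038,0,72,0,0,-0.019,-0.0107,-0.038,0,72,0,0,-0.019,-0.0107,-0.038,0,72,0,0,-0.019,-0.0107,-0.038,0,72,0,0,-0.019,-0.0107,-0.038,0,72,0,0,0,0,-0.002,-0.04,72,0,0,0,0,0,-0.03,72,0,0,0,0,0,0,72,0,0,0,0,0,0,72]' 30; python3 snap.py cl3
```

```text
time_s: 11.05
position: [0.5259, -0.295, 0.2199]
tool_rot: [[0.016, -1.0, -0.001], [-1.0, -0.016, 0.001], [-0.001, 0.001, -1.0]]
ft_force: [-0.1, -0.3, 0.8]
grip_width: 0.0615
```

```bash
python3 - <<'E'
from h import *
import pickle
g=pickle.load(open("cl3.pkl","rb"))
for p in((.525,-.2763,.15),(.5255,-.3164,.15)):print(proj(g,p))
h=cv2.cvtColor(g["frame"],cv2.COLOR_RGB2HSV);m=cv2.inRange(h,(0,0,170),(179,60,255))
for c in cv2.findContours(m,cv2.RETR_EXTERNAL,cv2.CHAIN_APPROX_NONE)[0]:
    r=cv2.minAreaRect(c)
    if cv2.contourArea(c)>25:print(np.round(r[0],1),np.round(r[1],1),round(r[2]),cv2.contourArea(c),onz(g,*r[0],.15).round(4))
E
```

```text
(np.float64(230.08265592162013), np.float64(212.47605906407696))
(np.float64(284.307461565482), np.float64(212.65974966720051))
[283.5 212. ] [32.  5.] 90 136.0 [ 0.526  -0.3158  0.15  ]
[230.5 211.5] [31.  5.] 90 124.0 [ 0.5258 -0.2766  0.15  ]
[216.5 207.5] [47. 87.] 90 314.5 [ 0.5288 -0.2664  0.15  ]
[267.  195.5] [ 2. 25.] 0 35.5 [ 0.5387 -0.3032  0.15  ]
[218.2 155.7] [44.   6.6] 21 230.0 [ 0.5674 -0.2686  0.15  ]
[251.5 144.5] [49.  5.] 90 188.5 [ 0.5755 -0.2916  0.15  ]
[381. 129.] [ 5.6 45.6] 25 211.0 [ 0.5873 -0.3786  0.15  ]
[346.2 118.1] [ 2.  34.9] 24 39.5 [ 0.5941 -0.3543  0.15  ]
[336.6 114.5] [ 7.5 38.9] 25 222.5 [ 0.5963 -0.3477  0.15  ]
[225.8 118.5] [46.1  6.5] 77 243.5 [ 0.5925 -0.2743  0.15  ]
[321.3 107.1] [ 9.4 46.4] 22 263.5 [ 0.6008 -0.3372  0.15  ]
[478. 107.] [88. 66.] 90 206.0 [ 0.6025 -0.44    0.15  ]
```

```bash
python3 -m crank '[0,0,0,0,-0.001,-0.03,72,0,0,0,0,0,-0.03,72,0,0,0,0,0,-0.015,72,0,0,0,0,0,-0.008,72,0,0,0,0,0,0,60,0,0,0,0,0,0,50,0,0,0,0,0,0,40,0,0,0,0,0,0,30,0,0,0,0,0,0,15,0,0,0,0,0,0,0,0,0,0,0,0,0,0,0,0,0,0,0,0,0,0,0,0,0,0,0,0]' 35
```

```text
time_s: 12.4
position: [0.5255, -0.2969, 0.1368]
tool_rot: [[0.015, -1.0, -0.0], [-1.0, -0.015, 0.0], [-0.0, 0.0, -1.0]]
ft_force: [0.2, -0.3, -0.6]
grip_width: 0.0223
```

```bash
python3 -m crank '[0,0,0,0,0,0.01,0,0,0,0,0,0,0.02,0,0,0,0,0,0,0.04,0,0,0,0,0,0,0.05,0,0,0,0.014,0.004,0.038,0,0,0,0,0.014,0.004,0.038,0,0,0,0,0.014,0.004,0.038,0,0,0,0,0.014,0.004,0.038,0,0,0,0,0.014,0.004,0.038,0,0,0,0,0.014,0.004,0.038,0,0,0,0,0.014,0.004,0.038,0,0,0,0,0.014,0.004,0.04,0,0,0,0,0,0,0,-0.03,0,0,0,0,0,0,0,0,0,0,0,0,0,0,0,0]'; python3 snap.py ov
```

```text
validation failed for argument at $...
```

```bash
python3 -m crank '[0,0,0,0,0,0.01,0, 0,0,0,0,0,0.02,0, 0,0,0,0,0,0.04,0, 0,0,0,0,0,0.05,0, 0,0,0.014,0.004,0.038,0,0, 0,0,0.014,0.004,0.038,0,0, 0,0,0.014,0.004,0.038,0,0, 0,0,0.014,0.004,0.038,0,0, 0,0,0.014,0.004,0.038,0,0, 0,0,0.014,0.004,0.038,0,0, 0,0,0.014,0.004,0.038,0,0, 0,0,0.014,0.004,0.040,0,0, 0,0,0,0,0,-0.03,0, 0,0,0,0,0,0,0, 0,0,0,0,0,0,0]'; python3 snap.py ov
```

```text
time_s: 13.95
position: [0.5575, 0.0087, 0.2276]
tool_rot: [[0.126, -0.992, -0.0], [-0.992, -0.126, -0.0], [0.0, 0.0, -1.0]]
ft_force: [-0.1, -0.6, 0.6]
grip_width: 0.0224
```

```bash
python3 - <<'E'
from h import *
import pickle
g=pickle.load(open("ov.pkl","rb"))
print("card far/near top pred",proj(g,(.6494,.0210,.092)),proj(g,(.5333,.0059,.092)))
print("tail tops pred",[proj(g,(.5575-s*.012*.126,.0087+s*.012*.992,.2436)) for s in(1,-1)])
h=cv2.cvtColor(g["frame"],cv2.COLOR_RGB2HSV);m=cv2.inRange(h,(0,0,125),(179,45,255))
for c in cv2.findContours(m,cv2.RETR_EXTERNAL,cv2.CHAIN_APPROX_NONE)[0]:
    r=cv2.boundingRect(c)
    if cv2.contourArea(c)>25 and 180<r[0]<330:print(r,cv2.contourArea(c))
u,v=map(int,proj(g,(.6494,.0210,.092)))
for vv in(v+3,v+8,v+16,v+26,v+36):
    row=g["frame"][vv,u-40:u+40].astype(int);print(vv,u-40,row.max(1))
E
```

```text
card far/near top pred (np.float64(254.6247430430264), np.float64(81.18645743317931)) (np.float64(255.20753139403882), np.float64(208.999469383971))
tail tops pred [(np.float64(228.67642768744886), np.float64(283.60059223735345)), (np.float64(280.9850274088191), np.float64(283.5933572413565))]
(225, 244, 63, 104) 2704.0
(241, 162, 29, 81) 366.0
(252, 84, 5, 56) 166.0
(270, 1, 242, 383) 44853.5
84 214 [ 86  85  95 113 117 114 117 112 113 119 122 122 122 126 126 126 120 113
 110 106 114 116 113 115 118 121 119 114 117 123 115 116 115 114 116 119
 118 117 126 134 145 145 135 113 107 110 109 112 106 106 106 113 112 109
 111 113 112 118 107 103 103 107 105 105 112 116 119 119 124 125 123 122
 118 115 115 106 110 107 110  93]
89 214 [ 86  84  90 111 120 113 115 118 120 118 125 121 120 122 127 124 124 120
 110 110 116 103 120 130 107  72  64  72  67  65  65  65  64  69  65  68
  63  60  99 140 150 151 134  91  62  62  70  63  69  69  64  69  68  69
  72  73  62  85 112 109  98 109 106 104 112 113 119 122 124 120 121 124
 121 118 114 115 109 112 114  92]
97 214 [ 84  85  89 103 118 116 121 1
[... 263 characters left out ...]
120 113 110 110 111 115 101  89]
107 214 [ 87  84  86  96 118 115 115 120 117 124 119 123 124 122 128 126 125 121
 109 108 112 116 118 126  91  53  61  64  64  61  62  64  64  64  65  64
  57  56 101 136 149 149 137  93  59  62  61  65  65  65  65  72  64  66
  66  67  66  83 101 108 105 106 107 105 114 116 115 124 124 121 123 122
 114 106 107 106 110 118 101  90]
117 214 [ 87  86  91  93 112 118 117 118 118 123 122 126 127 126 126 126 124 125
 115 110 118 119 110 121  96  60  63  66  65  61  58  59  60  63  60  60
  63  55  95 139 147 152 136  89  57  58  60  63  65  64  66  68  63  71
  71  66  60  93 107 104 107 106 103 110 114 112 121 121 123 124 122 120
 113 112 111 110 113 107  90  91]
```

Numerically, the card edge is at column 254.4 and the clip centre at about 255, so they align within 1 mm. Lowering now.

```bash
python3 -m crank '[0,0,0,0,0,-0.03,0, 0,0,0,0,0,-0.02,0, 0,0,0,0,0,-0.01,0, 0,0,0,0,0,-0.01,0, 0,0,0,0,0,-0.01,0, 0,0,0,0,0,-0.01,0, 0,0,0,0,0,0,0, 0,0,0,0,0,0,0]'; python3 snap.py fin; python3 - <<'E'
from h import *
import pickle
g=cam('scene');u,v=map(int,proj(g,(.58,.012,.09)))
a=cv2.resize(g["frame"][v-45:v+45,u-50:u+50,::-1],None,fx=4,fy=4,interpolation=cv2.INTER_CUBIC)
w=cv2.resize(pickle.load(open("fin.pkl","rb"))["frame"][60:300,155:355,::-1],(300,360),interpolation=cv2.INTER_CUBIC)
cv2.imwrite("pics/fin2.png",np.hstack([a,w]))
E
```

```text
time_s: 14.8
position: [0.5577, 0.0091, 0.137]
tool_rot: [[0.126, -0.992, 0.0], [-0.992, -0.126, -0.0], [0.0, -0.0, -1.0]]
ft_force: [-0.0, 0.0, -0.3]
grip_width: 0.0222
```

View pics/fin2.png

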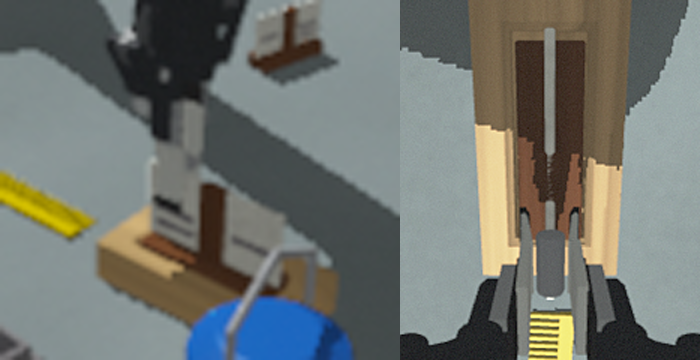

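The final view shows the jaws evenly either side of the card (columns 522 and 577, card at 549) and clear of the spine. Contact force is about 0. Handing in.

```bash
python3 -c "
from rig import *
print(close_job())"
```

```text
the job is handed in; nothing more can be done
None
```

The job is handed in at about 15 s of the 64 s allowed; no verdict was reported.

- **Card:** I gripped the largest card by its spine and pressed it into the recess until it bottomed at about 55 N. After release it stands upright, and its top triangulates to about 92 mm, as expected when fully home.
- **Clip:** I squeezed the middle-sized clip off the bin rim and lowered it over the card's top edge, on the robot's side of the spine. It is still held there at 35 N grip. By my estimate its pivot is about 19 mm above the card's edge and its middle about 34 mm from the spine's.
- **Last checks:** The force reads about 0 N, and in the pictures the jaws sit evenly either side of the card and clear of the spine.
- **Disagreements:** Two hand-picked far corners, one on the foot and one on the block, triangulated about 16 mm too low. I put that down to poor pixel picks, because the other heights agreed. The gripper opening read 22 mm where 24 mm was expected; it also read about 1 mm low on the 10 mm spine, so I took the clip to be fully open.

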